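# Lift the cast pen pot out of its mould and hold its foot up to the product camera

## Task

Lift the terracotta pen pot straight up out of the open mould and hold it up in the air for the product camera: its foot, with the maker's mark, about 15 cm in front of the lens, centred and square to the lens, with the side that was uppermost in the mould still uppermost so that the mark is upright in the picture. Finish while holding it there, still, for the photograph: do not put it down or let go. Leave the green pot in its cavity and everything else on the counter where it is, and do not touch the camera.

Things in the scene. Friction and masses are not known exactly. Their poses are not given: they have to be found in the camera images.
- terracotta_pot: octagonal terracotta-coloured cast pen pot, 54 mm across flats (flats 22 mm wide), 88 mm long, hollow, 6 mm walls, 0.2 kg, on its side in a mould cavity. Origin mid-length on its axis; +x from open mouth to foot, +z square to the flat uppermost in the mould. There its axis is 57 mm above the counter, its top 84 mm; its upright flats (facing +y and -y) are free from 46 to 68 mm height
- terracotta_foot (a point): centre of the terracotta pot's foot (its closed end, a flat octagon with a cream disc and a dark blue rising-sun mark), 44 mm from the pot's origin along its +x
- green_pot: a second pot of the same shape and size in sage green, lying in the other cavity, parallel to the first, 116 mm from it centre to centre; it stays there
- mould: open lower half of a mint hard-resin mould, fixed: 111 (x) by 234 (y) mm, flat top 46 mm high, 8 mm brass dowels near the corners. Two cavities along x, 58 mm either side of its middle along y, 16 mm deep, sides sloped 45 degrees; foot end (+x) closed by a wall level with the top, mouth end (-x) open. Origin on the counter below the midpoint between the pots; either pot may be in either cavity
- camera: the product camera's stand, fixed to the counter: round dark base 144 mm across, a column, and a fork with the camera's tilt axis 290 mm above the counter. Origin at the centre of the base's underside; the camera looks towards its -x, seen from above
- lens (a point): centre of the camera's front glass (a 57 mm wide black lens with a red line round it). Its axes belong to the camera: the lens looks along its -x (tilted downward by the head's angle), +y is sideways and level, +z is up in the picture. The black camera body behind it is 122 mm wide
- camera_head (a joint): tilt of the camera in its fork: 0 looks level, growing as it looks down, rad (0.35 to 0.65 here); clamped, it stays as found
- mould_top: the mould's other half, mint, taken off and lying cavities up on the counter to the left: 111 by 234 by 56 mm, loose. Origin on its underside below the middle of the cavities
- core: the mould's aluminium core: a 70 by 200 by 12 mm plate with two octagonal plugs standing on it, 92 mm high in all, loose. Origin at the centre of its underside
- pencil_cup: a cream pencil cup, 72 mm wide and 95 mm high, with pencils up to 180 mm, loose. Origin at the centre of its underside
- bowls: a stack of three small white bowls, 86 mm wide and 68 mm high, loose. Origin at the centre of its underside
- jar: a glass jar of sweets with a white lid, 76 mm wide and 100 mm high, loose. Origin at the centre of its underside
Mind the look-alikes: they are no part of the job. There is more than one size of the terracotta_pot; the job needs the smaller.

How it is judged:
By the outcome, as a careful person would: the job done as asked, in the order asked, and still so for the second after the job is handed in, while the arm keeps its last pose, push and grip.
It also fails if it takes over 32 s, if anything falls off the work surface, if the arm or the gripper's body presses on something with over 40 N, if the wrist force passes 120 N, or if a joint passes its speed limit or range.

## Robot

A 6-joint arm with a two-finger parallel gripper is mounted at the origin on the work surface. World frame = base frame: x ahead of the robot, y to its left, z up, the work surface at z = 0. Lengths are in mm, angles in degrees, forces in N, time in s.
With the tool pointing down it reaches from about 350 to 850 mm from the base axis. Payload 8.1 kg.
Tool frame: the origin (TCP) lies at the very end of the fingers, on their centre line; the grasp point (between the pads) lies 19 mm behind it; z points along the fingers, y is the line along which they close (so a half turn about z gives the same grasp; the last joint's range is limited). The gripper opens to 85 mm and grips with 20 to 120 N. Pads are 22 mm wide; open, the fingers measure 114 mm over their backs; the gripper's body (76 mm by 85 mm) begins 54 mm behind the grasp point. The pads swing forward as they close: fully open they stand 13 mm farther back than shut.
Start: joints at [-81.268, 7.471, 85.268, -0, 87.261, -4.893], TCP at [141.359, -583.115, 206.792] pointing down, gripper open.
Joint ranges: [-169.43, 169.43], [-51.17, 129.36], [1.28, 143.12], [-76.62, 256.62], [0, 156.53], [-152.29, 152.29]. Speed limits (degrees/s): [136.94, 136.94, 159.86, 180, 180, 180].

## Interface

Orientations are given as [roll, pitch, yaw] about the fixed x, y, z axes, in that order (R = Rz(yaw) Ry(pitch) Rx(roll)).
In Python, from bench import status, viewer, job gives the robot as it stands.
- The arm moves only by the tool arm_command, never from a script. Its argument "targets" is a list that holds one entry, the list of rows, each a list of 7 numbers: the shift along the world's x, y, z in m, then the turn, a rotation vector about the world's x, y, z in rad, then the opening, from -1 (shut) to 1 (fully open). In form: [[[dx, dy, dz, rx, ry, rz, gripper], ...]]. A call has 1 to 10 rows; each row shifts and turns the commanded pose from where the row before left it; what a row does not reach is not made up. A row lasts 1/8 s, in which the tool goes at most 62.5 mm and 10.7 degrees, less where a joint would pass 70% of its speed; a pose out of reach is approached as far as the arm can. A call with a gripper value outside its range is refused whole. The fingers move at their own pace and stop on an object; "force" is the grip in N (left out, the last holds). Time passes only in rows, so rows that do not move let the fingers close. It gives the time, the measured TCP pose, the force, the opening and the grip force at its end, in the units of the state.
- status.sense(): the state, without advancing time (a new reading comes with each control period).
- viewer.snapshot(name): name is "scene" or "top"; returns the picture (480x640x3 uint8, red, green, blue); there is no depth.
- viewer.camera_model(name): a dict with "vertical_fov" (degrees; the focal length in pixels is half the picture's height over the tangent of half this angle, whatever the lens; pixels are square), "cx", "cy" (the principal point, pixels), "xyz" and "attitude" of the camera in the world. Camera axes: x right, y down, z forward; pixel columns grow to the right and rows downward; lengths in mm; the calibration is good to about 2 mm. A picture is of the moment at which its call begins. camera_model takes no time and is no camera call.
- job.hand_in(): hands the job in; it is judged then, once.
The state is a dict: "time": time; "joint_pos": joint angles; "qd": joint speeds; "joint_efforts": joint torques, N m; "tool_pos": TCP position; "tcp_rot": TCP orientation; "ft_force": force on the tool from outside, world axes, zero at the start; "wrist_torque": the same for the moment, N m; "finger_gap": finger opening in mm; "grip_force": force on a finger pad.
Only numpy, scipy, OpenCV 4.12 (cv2) and the standard library are available. Lean on these libraries where they do the work, as an engineer would, in place of code of your own. Each camera call takes 0.05 s, during which the arm holds its last target. There are 200 camera calls.

## Working session

There is one attempt and no reset: what is moved stays moved. The work goes in short steps, Python scripts to look and compute and a tool call to move; the robot and the scene stay as the last step left them, time stands still between calls to the robot, and variables do not carry over. Pictures are saved under pics/ and viewed, at most 10 in all, crops included, and the job is handed in when it is done.

Besides the shell and the picture viewer there is one more tool, called after "Emit:" as name(argument=value, ...), one argument or row to a line, values as JSON. arm_command: Moves the arm, as the interface text tells. Its arguments: {"type":"object","properties":{"targets":{"type":"array"},"force":{"type":"number"}},"required":["targets"]}

```bash
mkdir -p pics; cat > h.py <<'E'
import numpy as np, cv2, sys
sys.path.insert(0,'.')
from bench import status, viewer, job
from scipy.spatial.transform import Rotation as R
def cam(n):
    m=viewer.camera_model(n); f=240/np.tan(np.radians(m['vertical_fov']/2)); return m,f
E
python3 - <<'E'
from h import *
for n in ['scene','top']:
    print(viewer.camera_model(n)); cv2.imwrite(f'pics/{n}0.png',viewer.snapshot(n)[:,:,::-1])
print(status.sense())
E
```

```text
{'vertical_fov': 44.85922577757158, 'cx': 313.98308289674395, 'cy': 246.8800202052362, 'xyz': array([1550.60121106,  121.39138486, 1475.53533943]), 'attitude': array([-141.75808151,   -0.3106322 ,   99.87134733])}
{'vertical_fov': 51.360989167120934, 'cx': 314.17210885101395, 'cy': 236.89100608368724, 'xyz': array([ 440.92628688,  -43.72644405, 1928.92458969]), 'attitude': array([-174.88434535,    0.58168759,  -89.33841022])}
{'time': 0.1, 'joint_pos': array([-8.12670053e+01,  7.51124634e+00,  8.53221976e+01, -9.34737360e-04,
        8.72609004e+01, -4.89555476e+00]), 'qd': array([ 0.0194216 , -0.10436754, -0.06481464,  0.00719314, -0.04448677,
        0.04355242]), 'joint_efforts': array([ 1.05321647e-03, -5.70951176e+01, -5.01940405e+01, -2.50218282e-04,
        7.97011424e-03,  5.13484338e-05]), 'tool_pos': array([ 141.28616419, -582.58909622,  205.85257573]), 'tcp_rot': array([-1.79905920e+02, -7.12111951e-03,  1.36285891e+01]), 'ft_force': array([ 0.30874893,  0.54388327, -0.13620801]), 'wrist_torque': array([-0.03164638,  0.04939938, -0.0216215 ]), 'grip_force': 0.0, 'finger_gap': 85.53213751853804}
```

View pics/scene0.png

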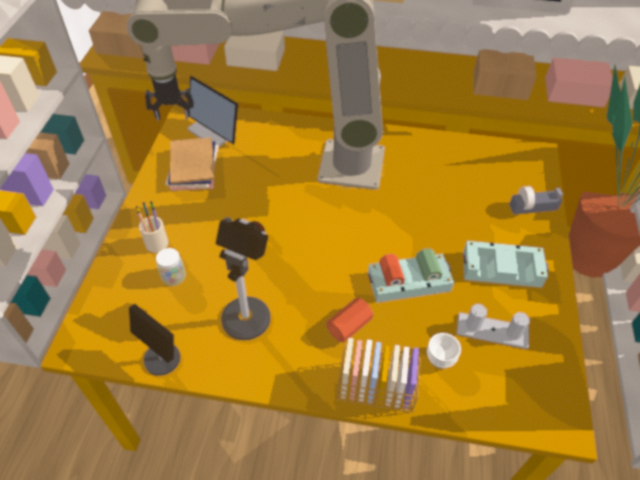

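View pics/top0.png

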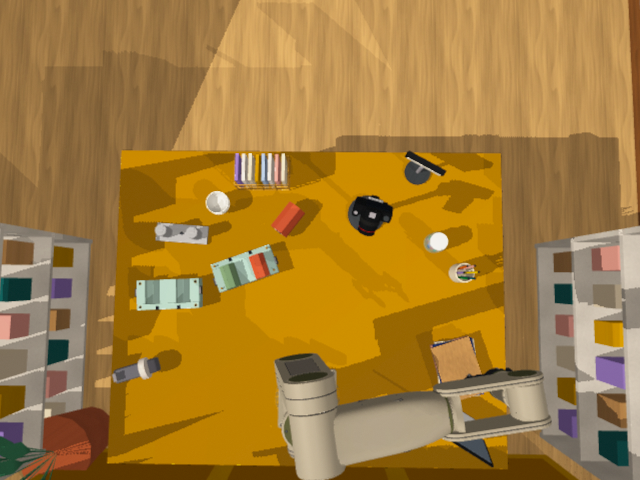

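Scene view: terracotta things are the pot in the mould (392,269; top 262,264), a bigger loose one on the counter (350,319; top 288,219), and the floor planter (605,235). I choose the one lying in the mould. The product camera is at (242,240); top (370,215). Next is a close crop.

```bash
python3 - <<'E'
from h import *
s=cv2.imread('pics/scene0.png'); t=cv2.imread('pics/top0.png')
z=lambda im,x,y,w,h,k:cv2.resize(im[y:y+h,x:x+w],None,fx=k,fy=k,interpolation=cv2.INTER_CUBIC)
a=z(s,360,235,100,75,4); b=z(s,195,205,100,75,4)   # 400x300
c=z(t,200,230,100,75,4); d=z(t,325,180,100,75,4)
cv2.imwrite('pics/c1.png',np.vstack([np.hstack([a,b]),np.hstack([c,d])]))
E
```

```text
(no output)
```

View pics/c1.png

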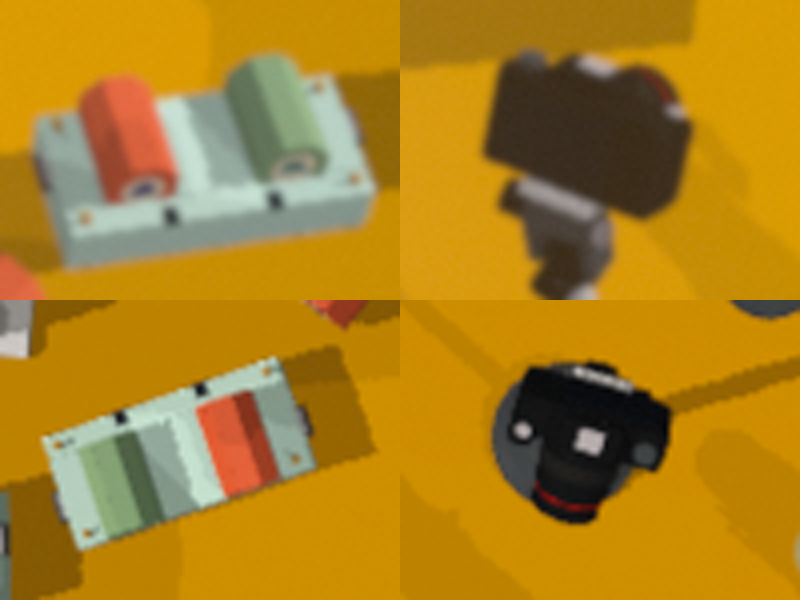

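The crop confirms it: the terracotta pot lies in the mould in the cavity to the right (robot's −y side of the mould) with its foot mark at scene (396,282), facing +x. The product camera faces the robot, and its red lens ring is at top (367,229). Now I'll measure.

```bash
cat >> h.py <<'E'
def rays(n,px):
    m,f=cam(n); px=np.atleast_2d(px).astype(float)
    d=np.c_[(px[:,0]-m['cx'])/f,(px[:,1]-m['cy'])/f,np.ones(len(px))]
    Rm=R.from_euler('xyz',m['attitude'],degrees=True).as_matrix()
    return np.array(m['xyz']),d@Rm.T
def onplane(n,px,z):
    c,d=rays(n,px); return c+d*((z-c[2])/d[:,2])[:,None]
def tri(ps,pt):
    A=np.zeros((3,3));b=np.zeros(3)
    L=[]
    for n,p in(('scene',ps),('top',pt)):
        c,d=rays(n,p);d=d[0]/np.linalg.norm(d);P=np.eye(3)-np.outer(d,d);A+=P;b+=P@c;L.append((c,P))
    x=np.linalg.solve(A,b);return x,[round(float(np.linalg.norm(P@(x-c))),1) for c,P in L]
def proj(n,X):
    m,f=cam(n);Rm=R.from_euler('xyz',m['attitude'],degrees=True).as_matrix()
    q=(np.atleast_2d(X)-m['xyz'])@Rm;return np.c_[f*q[:,0]/q[:,2]+m['cx'],f*q[:,1]/q[:,2]+m['cy']]
E
python3 - <<'E'
from h import *
def mask(n,h0,h1,s0,v0,box,s1=255,v1=255):
    im=cv2.imread(f'pics/{n}0.png');hs=cv2.cvtColor(im,cv2.COLOR_BGR2HSV)
    m=cv2.inRange(hs,(h0,s0,v0),(h1,s1,v1));o=np.zeros_like(m);x,y,w,h=box;o[y:y+h,x:x+w]=m[y:y+h,x:x+w];return o
for name,a,bT,bS in (('terra',(0,9,120,60),(240,245,50,55),(378,250,30,36)),('green',(35,62,40,60),(212,253,40,40),(413,243,30,38))):
    for n,b in (('top',bT),('scene',bS)):
        s1=255
        m=mask(n,*a,b)
        k,l,st,ce=cv2.connectedComponentsWithStats(m);i=1+np.argmax(st[1:,4])
        c=max(cv2.findContours((l==i).astype(np.uint8),0,2)[0],key=len)
        r=cv2.minAreaRect(c);P=onplane(n,cv2.boxPoints(r),57 if n=='top' else 65)
        print(name,n,st[i],ce[i],onplane(n,ce[i],57)[0].round(1),'sides',np.linalg.norm(P[1]-P[0]).round(1),np.linalg.norm(P[2]-P[1]).round(1),[np.degrees(np.arctan2(*(P[j+1]-P[j])[[1,0]])).round(1) for j in(0,1)])
for n,b in(('top',(340,180,60,70)),('scene',(215,210,60,60))):
    for tag,m in (('red',mask(n,0,8,100,25,b)|mask(n,172,180,100,25,b)),):
        ys,xs=np.nonzero(m);im=cv2.imread(f'pics/{n}0.png')
        print(n,tag,[(int(x),int(y),im[y,x,::-1].tolist()) for x,y in zip(xs,ys)])
E
python3 - <<'E'
from h import *
s=cv2.imread('pics/scene0.png'); t=cv2.imread('pics/top0.png')
g=lambda im:np.clip(255*(im/255.)**.6,0,255).astype(np.uint8)
z=lambda im,x,y,w,h,k:cv2.resize(g(im[y:y+h,x:x+w]),None,fx=k,fy=k,interpolation=cv2.INTER_NEAREST)
cv2.imwrite('pics/c2.png',np.hstack([z(s,212,210,66,100,6)[:600,:396],z(t,340,180,66,100,6)[:600,:396]]))
E
```

```text
terra top [249 253  21  26 342] [258.92397661 265.38011696] [498.8 183.2  57. ] sides 53.4 88.0 [np.float64(-70.9), np.float64(-160.4)]
terra scene [380 255  24  30 452] [391.09070796 268.6880531 ] [489.6 180.9  57. ] sides 57.4 109.1 [np.float64(122.2), np.float64(20.0)]
green top [219 263  24  27 381] [229.7191601  275.62467192] [459.2 291.9  57. ] sides 62.7 90.3 [np.float64(-70.9), np.float64(-160.1)]
green scene [416 250  26  30 483] [428.18426501 263.57556936] [450.5 290.4  57. ] sides 65.8 111.1 [np.float64(119.7), np.float64(15.8)]
top red [(359, 225, [65, 22, 22]), (359, 226, [74, 19, 16]), (359, 227, [58, 18, 17]), (360, 227, [59, 18, 17]), (361, 227, [30, 19, 18]), (359, 228, [34, 19, 19]), (360, 228, [79, 18, 17]), (361, 228, [98, 16, 16]), (362, 228, [47, 23, 21]), (360, 229, [49, 19, 17]), (361, 229, [92, 18, 15]), (362, 229, [113, 18, 16]), (363, 229, [118, 20, 19]), (364, 229, [46, 23, 22]), (361, 230, [42, 20, 21]), (362, 230, [86, 21, 20]), (363, 230, [110, 23, 21]), (364, 230, [100, 20, 17]), (365, 230, [79, 20, 20]), (366, 230, [48, 21, 21]), (374, 230, [34, 20, 15]), (363, 231, [45, 23, 21]), (364, 231, [74, 22, 20]), (365, 231, [69, 20, 18]), (366, 231, [76, 20, 19]), (367, 231, [99, 19, 17]), (368, 231, [115, 18, 17]), (369, 231, [112, 17, 17]), (370, 231, [77, 16, 16]), (371, 231, [76, 17, 17]), (372, 231, [74, 15, 13]), (373, 231, [77, 14, 12]), (366, 232, [55, 20, 21]), (367, 232, [77, 20, 17]), (368, 232, [91, 18, 17]), (369, 232, [88, 18, 17]), (370, 232, [67, 18, 18]), (371, 232, [68, 16, 16]), (372, 232, [58, 14, 13]), (373, 232, [67, 20, 14]), (371, 233, [28, 15, 15])]
scene red [(257, 224, [94, 49, 32]), (259, 226, [92, 48, 32]), (260, 228, [93, 49, 33]), (261, 228, [100, 49, 32]), (261, 229, [99, 51, 35]), (261, 230, [94, 59, 48]), (262, 230, [101, 70, 59])]
```

View pics/c2.png

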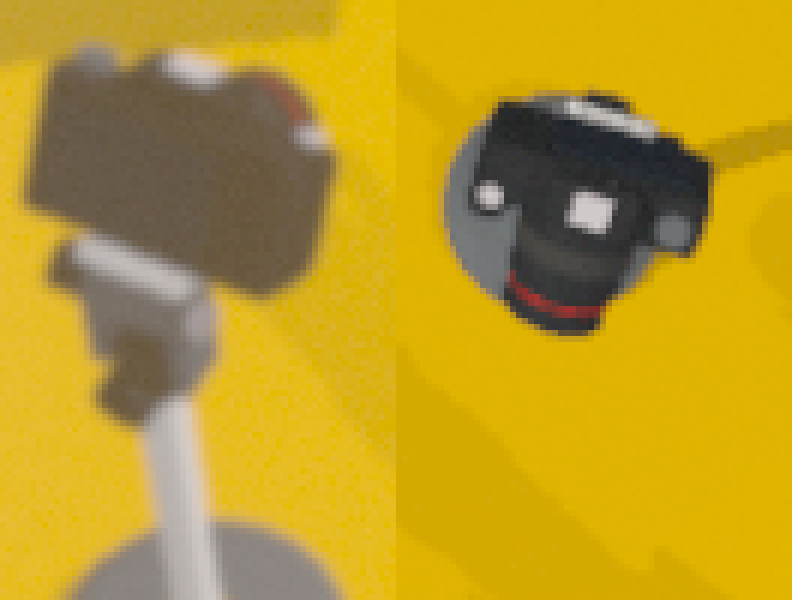

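Left (scene) panel: the back of the camera body has corners at about (221,221), (216,244) and (256,259.5), and the +y side's lower corner is at (264,254). The front lens rim peeks out at about (262,226). Right (top) panel: the rear body edge runs (357,197)→(393,207), with the red ring arc at (359,225)–(373,232) and the front rim at row ≈235.

I'll fit these edges at subpixel level.

```bash
cat > fit.py <<'E'
from h import *
from scipy.ndimage import map_coordinates
from scipy.optimize import least_squares
IM={n:np.mean([cv2.imread(f'pics/{n}0.png').astype(float)],0)[:,:,2] for n in('scene','top')}
def edge(n,p,q,a=.15,b=.85,N=15,w=3.5):
    """subpixel half-level crossings along normals of segment p->q"""
    p,q=np.array(p,float),np.array(q,float);u=(q-p)/np.linalg.norm(q-p);v=np.array([-u[1],u[0]]);out=[]
    s=np.linspace(-w,w,71)
    for t in np.linspace(a,b,N):
        c=p+t*(q-p);X=c[:,None]+v[:,None]*s
        g=map_coordinates(IM[n],[X[1],X[0]],order=1);h=(g.max()+g.min())/2
        k=np.nonzero(np.diff(np.sign(g-h)))[0]
        if len(k)and g.max()-g.min()>40:
            k=k[np.argmin(abs(k-35))];out.append(c+v*s[k])
    return np.array(out)
def axes(psi,th):
    c,s,C,S=np.cos(psi),np.sin(psi),np.cos(th),np.sin(th)
    return np.array([[c*C,s*C,S],[-s,c,0],[-S*c,-S*s,C]])
def nrm(n,pts):
    vx,vy,x,y=cv2.fitLine(pts.astype(np.float32),cv2.DIST_HUBER,0,.01,.01).ravel()
    r=np.abs((pts-[x,y])@[-vy,vx]);_,d=rays(n,[[x-8*vx,y-8*vy],[x+8*vx,y+8*vy]]);k=np.cross(*d)
    return k/np.linalg.norm(k),round(float(np.median(r)),2),[round(float(i),2) for i in(x,y,vx,vy)]
E
python3 - <<'E'
from fit import *
E={'L':('scene',(221.2,220.8),(216.2,244.2),2),'R':('scene',(267.8,235),(264.3,253),2),
'BR':('scene',(256.5,259.5),(264,253.7),0),'B1':('scene',(216.5,244.5),(221.5,246.5),1),'B2':('scene',(247,256.5),(256,259.3),1),
'rear1':('top',(357.3,196.7),(368,199.7),1),'rear2':('top',(384,204),(392.5,207),1),'sideR':('top',(392.8,208.5),(390.2,221),0)}
C=[]
for k,(n,p,q,a) in E.items():
    pts=edge(n,p,q);print(k,len(pts),end=' ')
    if len(pts)<4: print();continue
    N,r,l=nrm(n,pts);print(r,l);C.append((k,N,a))
# combined rear line
pts=np.r_[edge('top',(357.3,196.7),(368,199.7)),edge('top',(384,204),(392.5,207))];N,r,l=nrm('top',pts);print('rear',r,l);C.append(('rear',N,1))
pts=np.r_[edge('scene',(216.5,244.5),(221.5,246.5)),edge('scene',(247,256.5),(256,259.3))];N,r,l=nrm('scene',pts);print('B',r,l);C.append(('B',N,1))
D={k:(N,a) for k,N,a in C}
for use in(['rear','L'],['rear','R'],['rear','BR'],['B','L'],['rear','B','L','R'],['rear','L','R','BR']):
    f=lambda x:[D[k][0]@axes(*x)[D[k][1]] for k in use if k in D]
    try: s=least_squares(f,[-.3,.5]);print(use,np.degrees(s.x).round(1),np.degrees(s.fun).round(2))
    except Exception as e: print(use,e)
E
```

```text
L 15 0.02 [217.79, 229.86, 0.2, -0.98]
R 15 0.04 [266.06, 244.1, 0.22, -0.98]
BR 15 0.12 [259.93, 256.96, 0.82, -0.57]
B1 15 0.02 [218.84, 245.18, 0.94, 0.33]
B2 15 0.05 [251.41, 258.34, 0.93, 0.37]
rear1 15 0.18 [362.06, 196.21, 1.0, 0.01]
rear2 15 0.14 [388.65, 204.22, 0.83, 0.56]
sideR 15 0.13 [391.65, 214.13, 0.18, -0.98]
rear 0.51 [380.88, 202.0, 0.95, 0.3]
B 0.04 [234.46, 251.51, 0.93, 0.37]
['rear', 'L'] [-17.1  31.8] [-0.  0.]
['rear', 'R'] [-17.1  29.7] [-0.  0.]
['rear', 'BR'] [-17.1  28.5] [-0.  0.]
['B', 'L'] [-16.   32.9] [0. 0.]
['rear', 'B', 'L', 'R'] [-16.6  31.5] [ 0.49  0.51 -0.38  0.46]
['rear', 'L', 'R', 'BR'] [-17.   29.8] [ 0.08 -0.97  0.   -0.74]
```

```bash
python3 - <<'E'
from fit import *
T=[(358.4,230.5),(362.3,234.2),(369.8,235.8),(373.3,235.2)]
S=[(256.5,221.5),(261.2,223.9),(264,227)]
pt=np.vstack([edge('top',T[i],T[i+1],.1,.9,8,2.5) for i in range(3)])
ps=np.vstack([edge('scene',S[i],S[i+1],.1,.9,8,2.5) for i in range(2)])
print(pt.round(1)[::3].tolist(),ps.round(1)[::2].tolist())
def res(C,psi,th,r):
    A=axes(psi,th);o=[]
    for n,p in(('top',pt),('scene',ps)):
        c,d=rays(n,p);t=((C-c)@A[0])/(d@A[0]);o.append(np.linalg.norm(c+d*t[:,None]-C,axis=1)-r)
    return np.concatenate(o)
for th in(29,31,33):
    for psi in(-16,-17):
        s=least_squares(lambda C:res(C,np.radians(psi),np.radians(th),28.5),[480,-215,270],loss='soft_l1')
        print(psi,th,s.x.round(1),'rms',np.sqrt(np.mean(res(s.x,np.radians(psi),np.radians(th),28.5)**2)).round(2))
s=least_squares(lambda v:res(v[:3],v[3],v[4],28.5),[480,-215,270,-.29,.54],loss='soft_l1');print('free',s.x[:3].round(1),np.degrees(s.x[3:]).round(1),np.sqrt(np.mean(s.fun**2)).round(2))
# base
im=cv2.imread('pics/scene0.png');hs=cv2.cvtColor(im,cv2.COLOR_BGR2HSV);m=cv2.inRange(hs,(0,0,0),(180,110,140));b=np.zeros_like(m);b[297:345,212:280]=m[297:345,212:280]
b=cv2.morphologyEx(b,cv2.MORPH_CLOSE,np.ones((9,9),np.uint8))
c=max(cv2.findContours(b,0,2)[0],key=cv2.contourArea);print(cv2.boundingRect(c))
P=onplane('scene',c[:,0],8);h=cv2.convexHull(P[:,:2].astype(np.float32));(x,y),r=cv2.minEnclosingCircle(h);print('base',x,y,r)
A=axes(np.radians(-16.6),np.radians(31));print(A.round(3))
# triangulated: back lower -y corner etc
print(tri((221.0,221.0),(392.9,207)))
E
```

```text
[[358.5, 231.2], [359.8, 232.4], [361.5, 233.4], [363.9, 234.5], [366.4, 235.3], [369.1, 235.5], [370.9, 235.5], [372.1, 234.9]] [[257.1, 221.4], [258.3, 221.8], [259.3, 222.5], [260.3, 223.1], [261.5, 224.2], [262.2, 224.9], [262.8, 225.6], [263.3, 226.4]]
-16 29 [ 589.6 -198.8  272.9] rms 6.79
-17 29 [ 589.7 -198.8  273.1] rms 6.83
-16 31 [ 588.9 -199.1  271.1] rms 6.46
-17 31 [ 588.9 -199.1  271.3] rms 6.49
-16 33 [ 588.3 -199.4  269.5] rms 6.2
-17 33 [ 588.2 -199.5  269.6] rms 6.21Traceback (most recent call last):
  File "<stdin>", line 16, in <module>
    return func(*args, **kwargs)
    result = trf(vector_fun.fun, vector_fun.jac, x0, f0, J0, lb, ub, ftol, xtol,
                 gtol, max_nfev, x_scale, loss_function, tr_solver,
                 tr_options.copy(), verbose, callback=callback_wrapped)
    return trf_no_bounds(
        fun, jac, x0, f0, J0, ftol, xtol, gtol, max_nfev, x_scale,
        loss_function, tr_solver, tr_options, verbose, callback=callback)
    f_new = fun(x_new)
    self._update_fun()
    ~~~~~~~~~~~~~~~~^^
    self.f = self.fun_wrapped(xp_copy(self.x))
             ~~~~~~~~~~~~~~~~^^^^^^^^^^^^^^^^^
    return np.atleast_1d(self.fun(x))
                         ~~~~~~~~^^^
    return self.f(x, *self.args, **self.kwargs)
           ~~~~~~^^^^^^^^^^^^^^^^^^^^^^^^^^^^^^
  File "<stdin>", line 16, in <lambda>
  File "<stdin>", line 10, in res
  File "h.py", line 8, in rays
    m,f=cam(n); px=np.atleast_2d(px).astype(float)
        ~~~^^^
  File "h.py", line 6, in cam
    m=viewer.camera_model(n); f=240/np.tan(np.radians(m['vertical_fov']/2)); return m,f
ValueError: time passes only in moves, steps and waits
```

```bash
sed -i 's/^def cam(n):/import functools\n@functools.lru_cache(None)\ndef cam(n):/' h.py; cat > rim.py <<'E'
from fit import *
T=[(358.4,230.5),(362.3,234.2),(369.8,235.8),(373.3,235.2)]
S=[(256.5,221.5),(261.2,223.9),(264,227)]
pt=np.vstack([edge('top',T[i],T[i+1],.1,.9,8,2.5) for i in range(3)])
ps=np.vstack([edge('scene',S[i],S[i+1],.1,.9,8,2.5) for i in range(2)])
def res(C,psi,th,r,v=(('top',pt),('scene',ps))):
    A=axes(psi,th);o=[]
    for n,p in v:
        c,d=rays(n,p);t=((C-c)@A[0])/(d@A[0]);o.append(np.linalg.norm(c+d*t[:,None]-C,axis=1)-r)
    return np.concatenate(o)
E
python3 - <<'E'
from rim import *
print('top rim @270',onplane('top',[(358.5,231),(369,235.5),(374.4,232)],270).round(0).tolist())
print('scene rim @290',onplane('scene',[(257.1,221.4),(263.3,226.4)],290).round(0).tolist())
C0=[540,-220,270];D=np.radians
for psi,th in((-16.6,31),(-16.6,33),(-16.6,29)):
    s=least_squares(lambda C:res(C,D(psi),D(th),28.5),C0);print(psi,th,s.x.round(1),res(s.x,D(psi),D(th),28.5).round(1)[::3])
    # top only with z fixed
    for z in(250,270):
        s=least_squares(lambda c:res(np.r_[c,z],D(psi),D(th),28.5,(('top',pt),)),C0[:2]);print('  top only z',z,s.x.round(1),s.fun.round(1)[::4],'pred scene c',proj('scene',np.r_[s.x,z]).round(1))
im=cv2.imread('pics/scene0.png');hs=cv2.cvtColor(im,cv2.COLOR_BGR2HSV);m=cv2.inRange(hs,(0,0,0),(180,110,140));b=np.zeros_like(m);b[297:345,212:280]=m[297:345,212:280]
b=cv2.morphologyEx(b,cv2.MORPH_CLOSE,np.ones((9,9),np.uint8))
c=max(cv2.findContours(b,0,2)[0],key=cv2.contourArea);print(cv2.boundingRect(c))
P=onplane('scene',c[:,0],8);(x,y),r=cv2.minEnclosingCircle(P[:,:2].astype(np.float32));print('base',x,y,r)
print(tri((221.0,221.0),(392.9,207)), 'axes',axes(D(-16.6),D(31)).round(3).tolist())
E
```

```text
top rim @270 [[611.0, -173.0, 270.0], [596.0, -208.0, 270.0], [608.0, -226.0, 270.0]]
scene rim @290 [[570.0, -198.0, 290.0], [584.0, -178.0, 290.0]]
-16.6 31 [ 583.2 -190.1  338.2] [ 11.5   3.3  -2.7  -9.7 -10.7  -3.8   3.   10.7  -6.9  -5.4  -2.2   2.4
   5.9   9.6]
  top only z 250 [ 590.9 -202. ] [ 14.7   3.8  -6.2 -11.9  -2.5   6.2] pred scene c [[254.9 236.6]]
  top only z 270 [ 589.  -200.1] [ 14.5   3.7  -6.1 -11.7  -2.5   6.1] pred scene c [[255.2 231.4]]
-16.6 33 [ 582.6 -189.4  338. ] [ 11.    3.1  -2.7  -9.3 -10.1  -3.5   3.1  10.3  -6.7  -5.3  -2.3   2.3
   5.8   9.5]
  top only z 250 [ 590.3 -201.2] [ 14.1   3.6  -6.1 -11.3  -2.2   6.1] pred scene c [[255.2 236.4]]
  top only z 270 [ 588.4 -199.3] [ 13.9   3.5  -6.1 -11.1  -2.2   6. ] pred scene c [[255.5 231.3]]
-16.6 29 [ 583.8 -190.8  338.3] [ 12.2   3.6  -2.6 -10.  -11.3  -4.3   2.9  11.1  -7.1  -5.4  -2.2   2.5
   6.    9.7]
  top only z 250 [ 591.5 -203. ] [ 15.5   4.2  -6.2 -12.5  -3.    6.2] pred scene c [[254.5 236.7]]
  top only z 270 [ 589.5 -201.1] [ 15.3   4.1  -6.2 -12.3  -3.    6.1] pred scene c [[254.8 231.5]]
(222, 297, 48, 42)
base 703.1302490234375 -221.74563598632812 71.8642578125
(array([ 672.06804633, -263.04827451,  395.70886542]), [6.3, 6.3]) axes [[0.821, -0.245, 0.515], [0.286, 0.958, 0.0], [-0.494, 0.147, 0.857]]
```

```bash
python3 - <<'E'
from rim import *
D=np.radians;C0=[622,-198,240]
for r in(28.5,):
  for psi,th in((-16.6,31),(-16.6,33),(-16.6,29),(-17.5,31),(-15.5,31)):
    s=least_squares(lambda C:res(C,D(psi),D(th),r),C0);A=axes(D(psi),D(th));d=s.x-[703.1,-221.7,290]
    print(r,psi,th,s.x.round(1),'rms',np.sqrt(np.mean(s.fun**2)).round(2),'in lens axes from tilt axis',(A@d).round(1),s.fun[[0,8,16,23,24,32,39]].round(1))
for z in(225,240,255):
    s=least_squares(lambda c:res(np.r_[c,z],D(-16.6),D(31),28.5,(('top',pt),)),C0[:2]);print('top only',z,s.x.round(1),np.sqrt(np.mean(s.fun**2)).round(2),(axes(D(-16.6),D(31))@(np.r_[s.x,z]-[703.1,-221.7,290])).round(1))
s=least_squares(lambda v:res(v[:3],v[3],v[4],28.5),C0+[-.29,.54]);print('free',s.x[:3].round(1),np.degrees(s.x[3:]).round(1),np.sqrt(np.mean(s.fun**2)).round(2))
E
```

```text
28.5 -16.6 31 [ 607.9 -193.2  294.3] rms 0.6 in lens axes from tilt axis [-82.9   0.1  54.9] [-1.2  0.2  0.2 -0.9 -0.2 -0.1  0.2]
28.5 -16.6 33 [ 608.6 -193.5  294.8] rms 0.46 in lens axes from tilt axis [-80.1   0.   57.8] [-0.7 -0.   0.3 -0.7 -0.3 -0.1  0.4]
28.5 -16.6 29 [ 607.2 -192.9  293.9] rms 0.78 in lens axes from tilt axis [-85.7   0.2  51.9] [-1.7  0.4  0.1 -1.1 -0.1 -0.1  0.1]
28.5 -17.5 31 [ 608.  -192.8  294.2] rms 0.53 in lens axes from tilt axis [-83.   -1.   54.8] [-1.1  0.2  0.1 -0.6 -0.1 -0.1  0.1]
28.5 -15.5 31 [ 607.7 -193.8  294.5] rms 0.68 in lens axes from tilt axis [-82.8   1.4  55. ] [-1.2  0.1  0.4 -1.2 -0.3 -0.1  0.4]
top only 225 [ 614.3 -199.8] 0.57 [-111.8   -4.4   -8.7]
top only 240 [ 612.9 -198.4] 0.61 [-105.6   -3.4    5.1]
top only 255 [ 611.5 -197. ] 0.65 [-99.3  -2.5  18.8]
free [ 609.6 -192.3  294.8] [-20.1  34.7] 0.24
```

Lens ≈ (608, −193, 294), yaw ≈ −17°, tilt ≈ 31.8°. The lens lies in the fork's symmetry plane (lateral offset 0.1 mm) and the base radius comes out at 71.9 mm, as given. The terracotta pot is at (499, 183) with yaw 19.8°, 115.7 mm from the green one. Moving.

Emit:
arm_command(
  targets=[
    [[0.026, 0.048, 0.01, 0, 0, 0.011, 1], [0.026, 0.048, 0.01, 0, 0, 0.011, 1], [0.026, 0.048, 0.01, 0, 0, 0.011, 1], [0.026, 0.048, 0.01, 0, 0, 0.011, 1], [0.026, 0.048, 0.01, 0, 0, 0.011, 1], [0.026, 0.048, 0.01, 0, 0, 0.011, 1], [0.026, 0.048, 0.01, 0, 0, 0.011, 1], [0.026, 0.048, 0.01, 0, 0, 0.011, 1], [0.026, 0.048, 0.01, 0, 0, 0.011, 1], [0.026, 0.048, 0.01, 0, 0, 0.011, 1]],
  ],
)

```text
time: 1.35
tool_pos: [401.8, -101.4, 306.9]
tcp_rot: [180.0, -0.0, 19.9]
ft_force: [1.3, -1.2, -0.1]
finger_gap: 85.1
grip_force: 0.0
```

Emit:
arm_command(
  targets=[
    [[0.012, 0.036, -0.018, 0, 0, 0, 1], [0.012, 0.036, -0.018, 0, 0, 0, 1], [0.012, 0.036, -0.018, 0, 0, 0, 1], [0.012, 0.036, -0.018, 0, 0, 0, 1], [0.012, 0.036, -0.018, 0, 0, 0, 1], [0.012, 0.036, -0.018, 0, 0, 0, 1], [0.012, 0.036, -0.018, 0, 0, 0, 1], [0.012, 0.036, -0.018, 0, 0, 0, 1], [0, 0, 0, 0, 0, 0, 1], [0, 0, 0, 0, 0, 0, 1]],
  ],
)

```text
time: 2.6
tool_pos: [497.0, 184.5, 162.6]
tcp_rot: [180.0, 0.1, 20.0]
ft_force: [0.1, 0.2, 0.9]
finger_gap: 85.5
grip_force: 0.0
```

Emit:
arm_command(
  targets=[
    [[0.002, -0.002, -0.02, 0, 0, 0, 1], [0, 0, -0.02, 0, 0, 0, 1], [0, 0, -0.02, 0, 0, 0, 1], [0, 0, -0.02, 0, 0, 0, 1], [0, 0, -0.015, 0, 0, 0, 1], [0, 0, -0.01, 0, 0, 0, 1], [0, 0, -0.006, 0, 0, 0, 1], [0, 0, 0, 0, 0, 0, 1], [0, 0, 0, 0, 0, 0, 1]],
  ],
)

```text
time: 3.72
tool_pos: [499.9, 183.1, 52.5]
tcp_rot: [180.0, -0.1, 19.9]
ft_force: [0.1, -0.5, -0.2]
finger_gap: 85.3
grip_force: 0.0
```

```bash
python3 - <<'E'
from h import *
z=lambda im,x,y,w,h,k:cv2.resize(im[y:y+h,x:x+w,::-1],None,fx=k,fy=k,interpolation=cv2.INTER_CUBIC)
s=viewer.snapshot('scene');t=viewer.snapshot('top')
cv2.imwrite('pics/g1.png',np.hstack([z(s,350,215,110,100,4)[:,:400],z(t,200,220,100,100,4)]))
E
```

```text
(no output)
```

View pics/g1.png

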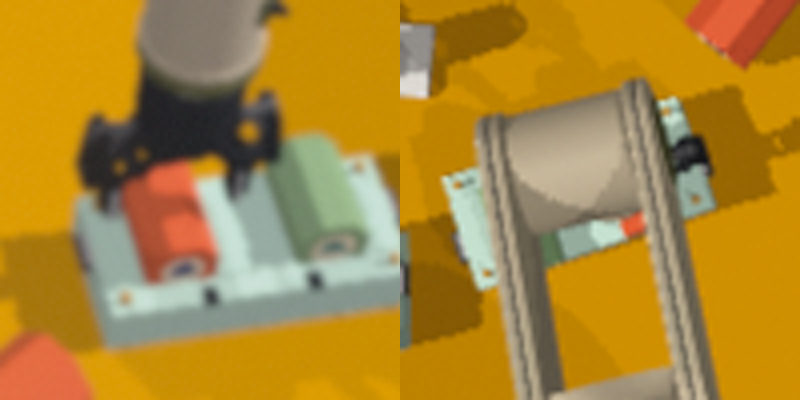

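The fingers straddle the terracotta pot (scene, left panel) and the green one is clear. Lower slightly and close.

Emit:
arm_command(
  targets=[
    [[0, 0, -0.005, 0, 0, 0, 1], [0, 0, -0.003, 0, 0, 0, 1], [0, 0, 0, 0, 0, 0, 0.4], [0, 0, 0, 0, 0, 0, 0.3], [0, 0, 0, 0, 0, 0, 0.2], [0, 0, 0, 0, 0, 0, 0], [0, 0, 0, 0, 0, 0, -0.3], [0, 0, 0, 0, 0, 0, -1], [0, 0, 0, 0, 0, 0, -1], [0, 0, 0, 0, 0, 0, -1]],
  ],
  force=50,
)

```text
time: 5.08
tool_pos: [499.1, 184.9, 45.5]
tcp_rot: [-179.8, -0.0, 20.0]
ft_force: [-9.7, 7.3, 14.6]
finger_gap: 42.9
grip_force: 39.4
```

Emit:
arm_command(
  targets=[
    [[0, 0, 0, 0, 0, 0, -1], [0, 0, 0, 0, 0, 0, -1]],
  ],
)

```text
time: 5.32
tool_pos: [499.0, 184.9, 45.5]
tcp_rot: [-179.8, -0.0, 20.0]
ft_force: [-10.2, 7.4, 14.0]
finger_gap: 42.8
grip_force: 39.4
```

```bash
python3 - <<'E'
from h import *
z=lambda im,x,y,w,h,k:cv2.resize(im[y:y+h,x:x+w,::-1],None,fx=k,fy=k,interpolation=cv2.INTER_CUBIC)
s=viewer.snapshot('scene')
cv2.imwrite('pics/g2.png',z(s,360,225,90,75,7))
E
```

```text
(no output)
```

View pics/g2.png

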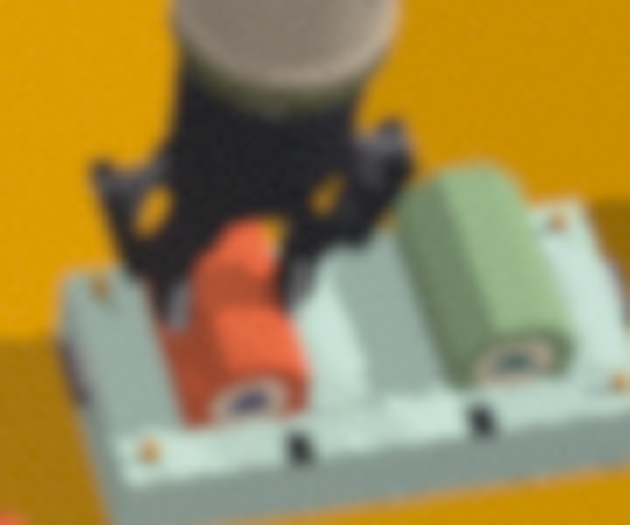

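```bash
python3 - <<'E'
from h import *
for nm,p in(('Ltip',(175,328)),('Rtip',(296,306)),('mark',(250,400))):
    px=(360+p[0]/7,225+p[1]/7)
    print(nm,np.round(px,1),[onplane('scene',px,z)[0].round(0).tolist() for z in(46,57,68,80)])
print(proj('scene',[[499+a*.94,183+a*.34,57] for a in(-44,0,44)]).round(1))
E
```

```text
Ltip [385.  271.9] [[496.0, 164.0, 46.0], [505.0, 164.0, 57.0], [513.0, 164.0, 68.0], [522.0, 163.0, 80.0]]
Rtip [402.3 268.7] [[475.0, 215.0, 46.0], [484.0, 214.0, 57.0], [492.0, 214.0, 68.0], [501.0, 213.0, 80.0]]
mark [395.7 282.1] [[529.0, 200.0, 46.0], [537.0, 199.0, 57.0], [544.0, 198.0, 68.0], [553.0, 198.0, 80.0]]
[[387.8 259.8]
 [391.5 271.3]
 [395.3 283.1]]
```

```bash
python3 - <<'E'
from h import *
def fr(P,c): d=P-c; a=np.radians(20); return np.round([d[0]*np.cos(a)+d[1]*np.sin(a),-d[0]*np.sin(a)+d[1]*np.cos(a)],0).tolist()
c=np.array([499.9,183.1])
for nm,px in(('openL',(377.5,266.2)),('openR',(409.2,263)),('shutL',(385,271.9)),('shutR',(402.3,268.7))):
    print(nm,{z:fr(onplane('scene',px,z)[0][:2],c) for z in(46,52,58,64,70,76,82)})
s=status.sense();print(s['joint_pos'].round(1),s['joint_efforts'].round(1),s['wrist_torque'].round(2))
E
```

```text
openL {46: [-34.0, -34.0], 52: [-30.0, -35.0], 58: [-26.0, -37.0], 64: [-22.0, -39.0], 70: [-17.0, -40.0], 76: [-13.0, -42.0], 82: [-9.0, -43.0]}
openR {46: [-29.0, 65.0], 52: [-25.0, 63.0], 58: [-21.0, 61.0], 64: [-17.0, 59.0], 70: [-13.0, 57.0], 76: [-9.0, 55.0], 82: [-4.0, 53.0]}
shutL {46: [-10.0, -17.0], 52: [-5.0, -18.0], 58: [-1.0, -20.0], 64: [3.0, -22.0], 70: [7.0, -23.0], 76: [11.0, -25.0], 82: [15.0, -27.0]}
shutR {46: [-12.0, 38.0], 52: [-8.0, 36.0], 58: [-4.0, 35.0], 64: [0.0, 33.0], 70: [4.0, 31.0], 76: [8.0, 29.0], 82: [13.0, 27.0]}
[ 14.7   5.  105.4   0.2  69.5  84.7] [ -5.5 -44.2 -42.9  -3.1  -2.8   0.1] [1.13 1.69 0.04]
```

```bash
python3 - <<'E'
from h import *
def draw(im,x0,y0,k,tcp,yaw,g,back):
    a=np.radians(yaw)
    for sy in(-1,1):
        P=[]
        for x,y in((-11,g),(11,g),(11,g+14.5),(-11,g+14.5)):
            y*=sy;P.append([tcp[0]+x*np.cos(a)-y*np.sin(a),tcp[1]+x*np.sin(a)+y*np.cos(a),tcp[2]+back])
        q=((proj('scene',P)-[x0,y0]+.5)*k).astype(int);cv2.polylines(im,[q.reshape(-1,1,2)],True,(255,0,255) if sy<0 else(255,255,0),1)
    q=((proj('scene',tcp)[0]-[x0,y0]+.5)*k).astype(int);cv2.circle(im,tuple(int(v) for v in q),3,(0,0,255),-1)
s=cv2.imread('pics/scene0.png')
A=cv2.resize(s[70:130,135:215],None,fx=5,fy=5,interpolation=cv2.INTER_CUBIC);draw(A,135,70,5,[141.3,-582.6,205.9],13.6,42.5,13)
B=cv2.imread('pics/g1.png')[:300,:400].copy();draw(B,350,215,4,[499.9,183.1,52.5],20,42.5,13)
C=cv2.imread('pics/g2.png');draw(C,360,225,7,[499,184.9,45.5],20,21.4,4)
C=C[:300,:560] if 0 else C[100:400,60:460]
cv2.imwrite('pics/chk.png',np.vstack([np.hstack([A,B]),np.hstack([C,np.zeros_like(C)])]))
E
```

```text
(no output)
```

View pics/chk.png

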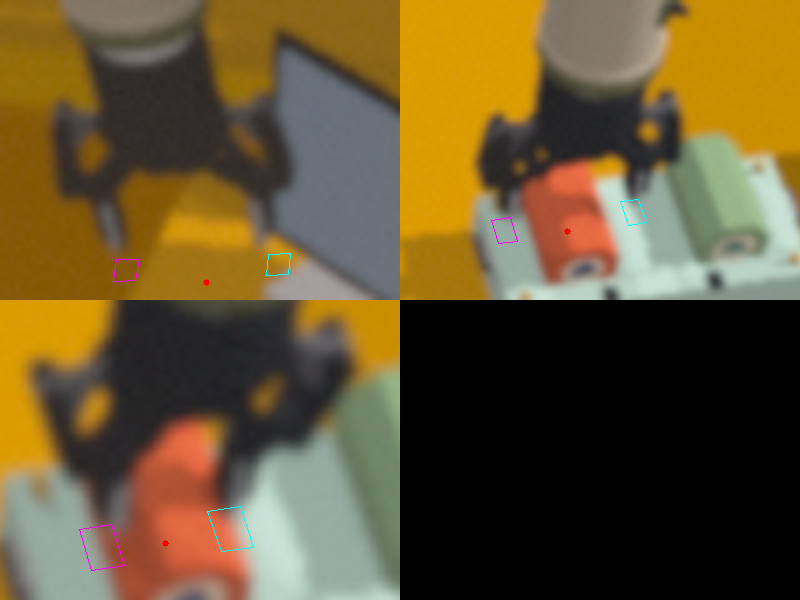

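The overlay shows the fingertips in every pose 4–5 px (about 16–20 mm) higher than the TCP reading implies, so the pads caught the pot's 45° shoulders (gap 43 mm instead of 54). I'll open, go about 18 mm lower under force watch, and regrip.

Emit:
arm_command(
  targets=[
    [[0, 0, 0.004, 0, 0, 0, 1], [0, 0, 0, 0, 0, 0, 1], [0, 0, 0, 0, 0, 0, 1], [0, -0.001, -0.006, 0, 0, 0, 1], [0, 0, -0.006, 0, 0, 0, 1], [0, 0, -0.005, 0, 0, 0, 1], [0, 0, 0, 0, 0, 0, 1], [0, 0, 0, 0, 0, 0, 1]],
  ],
)

```text
time: 6.38
tool_pos: [499.4, 181.9, 30.8]
tcp_rot: [180.0, -0.0, 19.9]
ft_force: [-0.3, -0.5, 0.5]
finger_gap: 85.3
grip_force: 0.0
```

Emit:
arm_command(
  targets=[
    [[0, 0.001, -0.003, 0, 0, 0, 1], [0, 0, 0, 0, 0, 0, 0.6], [0, 0, 0, 0, 0, 0, 0.4], [0, 0, 0, 0, 0, 0, 0.2], [0, 0, 0, 0, 0, 0, 0.1], [0, 0, 0, 0, 0, 0, -1], [0, 0, 0, 0, 0, 0, -1], [0, 0, 0, 0, 0, 0, -1]],
  ],
  force=50,
)

```text
time: 7.38
tool_pos: [499.0, 184.9, 28.8]
tcp_rot: [-179.8, -0.0, 20.0]
ft_force: [-5.6, 8.4, 8.2]
finger_gap: 52.5
grip_force: 53.9
```

```bash
python3 - <<'E'
from h import *
im=viewer.snapshot('scene')[:,:,::-1].copy();cv2.imwrite('pics/raw3.png',im)
x0,y0,k=366,235,10;C=cv2.resize(im[y0:y0+55,x0:x0+60],None,fx=k,fy=k,interpolation=cv2.INTER_CUBIC)
tcp=[499,184.9,28.8];a=np.radians(20)
for z,col in((48,(255,0,255)),(58,(255,255,0)),(68,(0,255,0))):
  for sy in(-1,1):
    P=[[tcp[0]+x*np.cos(a)-sy*y*np.sin(a),tcp[1]+x*np.sin(a)+sy*y*np.cos(a),z] for x,y in((-11,26.5),(11,26.5),(11,41),(-11,41))]
    cv2.polylines(C,[((proj('scene',P)-[x0,y0]+.5)*k).astype(int).reshape(-1,1,2)],True,col,1)
cv2.imwrite('pics/g3.png',C)
E
```

```text
(no output)
```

View pics/g3.png

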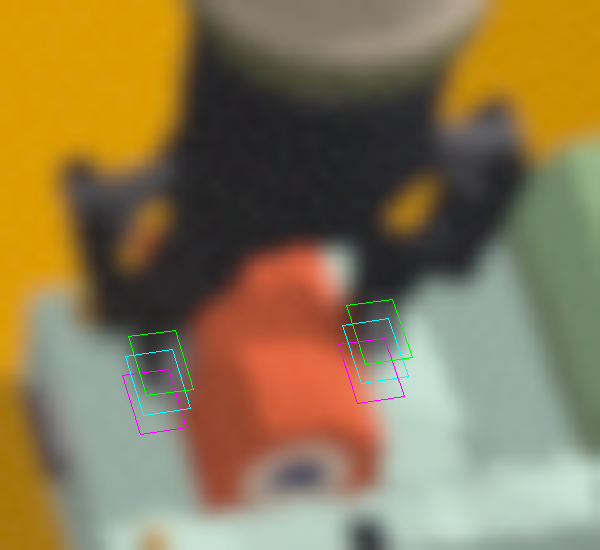

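The fingertip ends (at about (160,392) and (375,358)) lie near the z≈60–68 outline, so they are barely on the upright flats. I'll open slightly and go deeper.

Emit:
arm_command(
  targets=[
    [[0, 0.001, 0, 0, 0, 0, 0.5], [0, 0, 0, 0, 0, 0, 0.5], [0, 0, 0, 0, 0, 0, 0.5], [0, 0, -0.003, 0, 0, 0, 0.5], [0, 0, -0.002, 0, 0, 0, 0.5], [0, 0, 0, 0, 0, 0, 0.5], [0, 0, 0, 0, 0, 0, 0.5]],
  ],
)

```text
time: 8.3
tool_pos: [499.3, 183.9, 22.8]
tcp_rot: [-180.0, 0.0, 19.9]
ft_force: [0.2, -0.1, -0.4]
finger_gap: 64.4
grip_force: 0.0
```

Emit:
arm_command(
  targets=[
    [[0, 0, -0.002, 0, 0, 0, 0.5], [0, 0, -0.002, 0, 0, 0, 0.5], [0, 0, 0, 0, 0, 0, 0.5]],
  ],
)

```text
time: 8.68
tool_pos: [499.1, 183.8, 18.5]
tcp_rot: [-180.0, 0.0, 19.9]
ft_force: [0.1, 0.4, -0.7]
finger_gap: 64.0
grip_force: 0.0
```

Emit:
arm_command(
  targets=[
    [[0, 0, 0, 0, 0, 0, 0.2], [0, 0, 0, 0, 0, 0, 0.1], [0, 0, 0, 0, 0, 0, -1], [0, 0, 0, 0, 0, 0, -1], [0, 0, 0, 0, 0, 0, -1]],
  ],
  force=50,
)

```text
time: 9.3
tool_pos: [499.3, 184.9, 19.3]
tcp_rot: [-179.9, -0.0, 19.9]
ft_force: [-2.3, 4.3, 2.7]
finger_gap: 53.0
grip_force: 55.2
```

Emit:
arm_command(
  targets=[
    [[0, 0, 0.005, 0, 0, 0, -1], [0, 0, 0.01, 0, 0, 0, -1], [0, 0, 0.015, 0, 0, 0, -1], [0, 0, 0.02, 0, 0, 0, -1], [0, 0, 0.025, 0, 0, 0, -1], [0, 0, 0.025, 0, 0, 0, -1], [0, 0, 0.02, 0, 0, 0, -1], [0, 0, 0, 0, 0, 0, -1], [0, 0, 0, 0, 0, 0, -1]],
  ],
  force=60,
)

```text
time: 10.42
tool_pos: [499.1, 183.7, 138.4]
tcp_rot: [-180.0, 0.0, 19.9]
ft_force: [-0.0, 0.2, -2.8]
finger_gap: 52.9
grip_force: 63.2
```

```bash
python3 - <<'E'
from h import *
im=viewer.snapshot('scene')[:,:,::-1].copy();t=viewer.snapshot('top')[:,:,::-1].copy();cv2.imwrite('pics/ls.png',im);cv2.imwrite('pics/lt.png',t)
z=lambda im,x,y,w,h,k:cv2.resize(im[y:y+h,x:x+w],None,fx=k,fy=k,interpolation=cv2.INTER_CUBIC)
cv2.imwrite('pics/g4.png',np.hstack([z(im,350,200,90,100,5)[:,:400],z(t,200,200,80,100,5)]))
s=status.sense();print(s['tool_pos'].round(1),s['tcp_rot'].round(1),s['finger_gap'],s['grip_force'],s['ft_force'].round(1),s['joint_pos'].round(1))
E
```

```text
[498.5 183.6 137.6] [-1.80e+02  1.00e-01  1.99e+01] 53.26483190521233 63.17697135731578 [ 0.3 -0.1 -1.1] [ 14.7  -0.6 100.9  -0.   79.7  84.8]
```

View pics/g4.png

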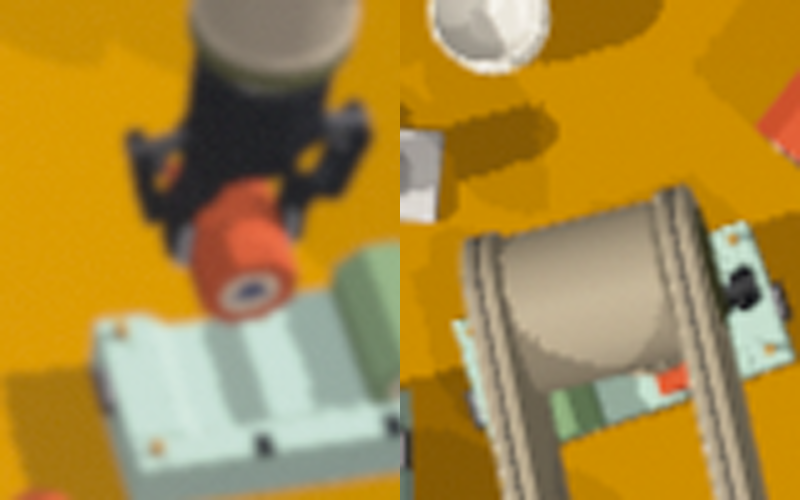

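The pot is gripped and out of the mould, with the green pot still in place; the foot mark is at scene ≈(399.6,258.4). I'll check whether it stayed level.

```bash
python3 - <<'E'
from h import *
a=np.radians(19.9);ux=np.array([np.cos(a),np.sin(a),0])
c=np.array([498.9,183.8,57+118.8])
print('pred foot',proj('scene',c+44*ux).round(1))
for p in(-20,-10,0,10):
    u=ux*np.cos(np.radians(p))+np.array([0,0,np.sin(np.radians(p))]);
    w=np.array([-ux[0]*np.sin(np.radians(p)),-ux[1]*np.sin(np.radians(p)),np.cos(np.radians(p))])
    print(p,'foot',proj('scene',c+44*u).round(1),'foot top',proj('scene',c+44*u+27*w).round(1),'foot bottom',proj('scene',c+44*u-27*w).round(1))
im=cv2.imread('pics/ls.png');hs=cv2.cvtColor(im,cv2.COLOR_BGR2HSV)
m=cv2.inRange(hs,(0,0,0),(180,110,255));b=np.zeros_like(m);b[248:268,389:411]=m[248:268,389:411]
k,l,st,ce=cv2.connectedComponentsWithStats(b)
for i in range(1,k):
    if st[i,4]>8: print(st[i],ce[i].round(1), cv2.fitEllipse(max(cv2.findContours((l==i).astype(np.uint8),0,1)[0],key=len)) if st[i,4]>15 else '')
# terracotta region
m=cv2.inRange(hs,(0,120,60),(9,255,255));b=np.zeros_like(m);b[225:275,380:420]=m[225:275,380:420]
k,l,st,ce=cv2.connectedComponentsWithStats(b);i=1+np.argmax(st[1:,4]);print(st[i],ce[i])
# same on the initial picture for the foot disc
im=cv2.imread('pics/scene0.png');hs=cv2.cvtColor(im,cv2.COLOR_BGR2HSV);m=cv2.inRange(hs,(0,0,0),(180,110,255));b=np.zeros_like(m);b[275:286,388:406]=m[275:286,388:406]
k,l,st,ce=cv2.connectedComponentsWithStats(b);print([(st[i].tolist(),ce[i].round(1).tolist()) for i in range(1,k) if st[i,4]>8])
E
```

```text
pred foot [[400.5 259. ]]
-20 foot [[399.6 261.5]] foot top [[401.5 258.6]] foot bottom [[397.6 264.2]]
-10 foot [[400.1 260.5]] foot top [[401.7 256. ]] foot bottom [[398.5 264.8]]
0 foot [[400.5 259. ]] foot top [[401.7 253.1]] foot bottom [[399.3 264.7]]
10 foot [[400.7 257.2]] foot top [[401.5 250. ]] foot bottom [[400.  264.2]]
[389 255  22  13 204] [400.7 262.1] ((400.26702880859375, 262.0426025390625), (13.009241104125977, 21.214208602905273), 87.45703125)
[388 235  20  29 354] [397.49152542 247.39265537]
[([388, 275, 18, 11, 99], [398.2, 282.0])]
```

```bash
cat > tgt.py <<'E'
from fit import axes
from h import *
L=np.array([608.2,-193.3,294.5]);A=axes(np.radians(-16.8),np.radians(31.8))
off=np.array([-1,0,-37.7]) # pot origin in tool frame
Rt=R.from_matrix(A.T)*R.from_euler('x',180,degrees=True)
O=L-194*A[0];T=O-Rt.apply(off)
def go():
    s=status.sense();Rc=R.from_euler('xyz',s['tcp_rot'],degrees=True)
    print('now',s['tool_pos'].round(1),s['tcp_rot'].round(1),'target',T.round(1),Rt.as_euler('xyz',degrees=True).round(1))
    print('d mm',(T-s['tool_pos']).round(1),'rotvec',(Rt*Rc.inv()).as_rotvec().round(4))
if __name__=='__main__':
    print('foot',(L-150*A[0]).round(1),'pot',O.round(1));go()
E
python3 tgt.py
```

```text
foot [ 486.2 -156.5  215.5] pot [ 450.4 -145.6  192.3]
now [498.5 183.6 137.6] [-1.80e+02  1.00e-01  1.99e+01] target [ 470.2 -151.6  160.8] [180.  -31.8 -16.8]
d mm [ -28.4 -335.2   23.2] rotvec [ 0.0153 -0.5663 -0.6241]
```

Emit:
arm_command(
  targets=[
    [[-0.001, -0.02, 0.005, 0.001, -0.03, -0.03, -1], [-0.003, -0.035, 0.005, 0.002, -0.06, -0.065, -1], [-0.003, -0.035, 0.005, 0.002, -0.06, -0.065, -1], [-0.003, -0.035, 0.005, 0.002, -0.06, -0.065, -1], [-0.003, -0.035, 0.003, 0.002, -0.06, -0.065, -1], [-0.003, -0.035, 0, 0.002, -0.06, -0.065, -1], [-0.003, -0.035, 0, 0.002, -0.06, -0.065, -1], [-0.003, -0.035, 0, 0.001, -0.06, -0.065, -1], [-0.003, -0.035, 0, 0.001, -0.06, -0.065, -1], [-0.003, -0.035, 0, 0, -0.056, -0.074, -1]],
  ],
)

```text
time: 11.78
tool_pos: [470.5, -152.0, 160.5]
tcp_rot: [179.7, -32.0, -16.8]
ft_force: [0.1, 0.9, -2.3]
finger_gap: 53.0
grip_force: 63.2
```

Emit:
arm_command(
  targets=[
    [[0, 0, 0, 0, 0, 0, -1], [0, 0, 0, 0, 0, 0, -1], [0, 0, 0, 0, 0, 0, -1]],
  ],
)

```text
time: 12.15
tool_pos: [471.5, -150.3, 161.7]
tcp_rot: [179.7, -31.9, -16.6]
ft_force: [0.1, 0.3, -1.9]
finger_gap: 52.8
grip_force: 63.4
```

```bash
python3 tgt.py; python3 -c "
from h import *
s=status.sense();print(s['joint_pos'].round(1),s['ft_force'].round(1),s['finger_gap'],s['grip_force'],s['time'])"
```

```text
foot [ 486.2 -156.5  215.5] pot [ 450.4 -145.6  192.3]
now [ 471.5 -150.3  161.7] [179.7 -31.9 -16.6] target [ 470.2 -151.6  160.8] [180.  -31.8 -16.8]
d mm [-1.4 -1.3 -0.9] rotvec [ 0.0047  0.0007 -0.0014]
[-28.3 -46.2 138.2   7.   56.7  76.1] [ 0.1  0.3 -1.9] 52.81513313052432 63.441363433375955 12.15
```

```bash
python3 - <<'E'
from tgt import *
im=viewer.snapshot('scene')[:,:,::-1].copy();t=viewer.snapshot('top')[:,:,::-1].copy();cv2.imwrite('pics/hs.png',im);cv2.imwrite('pics/ht.png',t)
s=status.sense();Rc=R.from_euler('xyz',s['tcp_rot'],degrees=True);c=s['tool_pos']+Rc.apply(off)
out=[]
for n,I,x,y,w,h,k in(('scene',im,205,190,80,100,5),('top',t,325,190,80,100,5)):
    C=cv2.resize(I[y:y+h,x:x+w],None,fx=k,fy=k,interpolation=cv2.INTER_CUBIC)
    P=c+Rc.apply([[44,0,0],[-44,0,0],[44,27,0],[44,-27,0],[44,0,-27],[44,0,27]])
    for q in proj(n,P): cv2.circle(C,tuple(int(v) for v in (q-[x,y]+.5)*k),3,(255,0,255),-1)
    print(n,proj(n,P).round(1).tolist(),'lens',proj(n,L).round(1)); out.append(C)
cv2.imwrite('pics/hold.png',np.hstack(out))
E
```

```text
scene [[280.2, 218.7], [292.7, 212.1], [272.0, 215.5], [288.5, 222.0], [282.3, 210.0], [278.1, 227.2]] lens [[255.3 231.3]]
top [[351.9, 268.3], [344.8, 289.0], [359.4, 270.6], [344.3, 265.9], [351.1, 272.1], [352.7, 264.5]] lens [[365.3 231. ]]
```

View pics/hold.png

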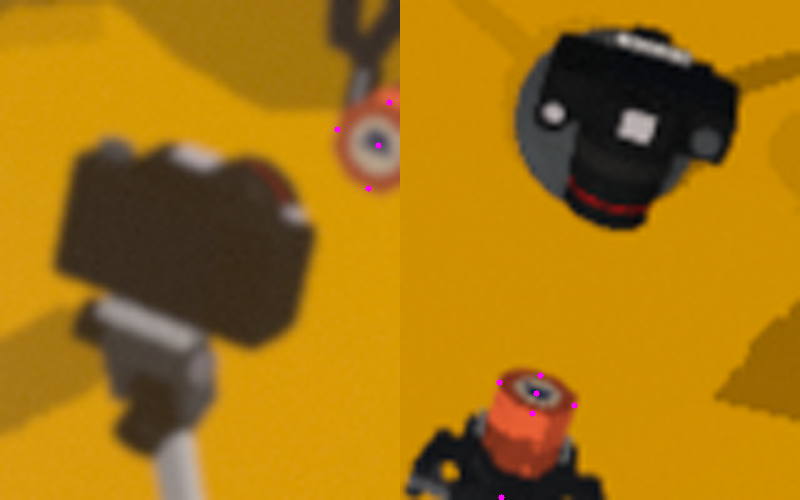

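The foot is in full view of both cameras: its disc centre is at scene ≈(280,219) and top ≈(352,268), and the predicted foot points sit on its rim. I'll measure it precisely.

```bash
python3 - <<'E'
from tgt import *
r={}
for n,(x,y,w,h) in(('scene',(268,205,28,26)),('top',(340,258,24,20))):
    im=cv2.imread(f'pics/h{n[0]}.png');hs=cv2.cvtColor(im,cv2.COLOR_BGR2HSV)
    m=cv2.inRange(hs,(0,0,0),(180,125,255));b=np.zeros_like(m);b[y:y+h,x:x+w]=m[y:y+h,x:x+w]
    k,l,st,ce=cv2.connectedComponentsWithStats(b)
    for i in range(1,k):
        if st[i,4]>15:
            c=max(cv2.findContours((l==i).astype(np.uint8),0,1)[0],key=len);print(n,st[i],ce[i].round(1),[np.round(v,1) for v in cv2.fitEllipse(c)])
            if n not in r: r[n]=ce[i]
X,e=tri(r['scene'],r['top']);print('foot meas',X.round(1),e,'in lens axes',(A@(X-L)).round(1))
s=status.sense();Rc=R.from_euler('xyz',s['tcp_rot'],degrees=True);print('model foot',(s['tool_pos']+Rc.apply(off+[44,0,0])).round(1)); go()
E
```

```text
scene [275 205   5   6  23] [276.6 207. ] [array([276.6, 207. ]), array([3.9, 6.1]), np.float64(25.4)]
scene [293 211   3  12  29] [294.2 217.3] [array([294.1, 218.4]), array([ 2.1, 13.3]), np.float64(3.2)]
scene [275 213  11  12 106] [279.9 218.7] [array([279.9, 218.7]), array([10.1, 11.5]), np.float64(157.2)]
top [348 266   9   5  34] [352.3 267.9] [array([352.3, 267.9]), array([4.1, 8.5]), np.float64(104.3)]
foot meas [ 488.4 -158.   266.1] [5.0, 5.0] in lens axes [-121.2   -0.8   41.7]
model foot [ 487.6 -154.9  216.5]
now [ 471.6 -150.3  161.8] [179.7 -31.9 -16.6] target [ 470.2 -151.6  160.8] [180.  -31.8 -16.8]
d mm [-1.5 -1.3 -1. ] rotvec [ 0.0049  0.001  -0.0015]
```

The correct scene disc is at (279.9,218.7) and top (352.3,267.9), both within 0.5 px of prediction (foot model good to about 1.5 mm). One last small trim, then settle.

Emit:
arm_command(
  targets=[
    [[-0.0015, -0.0015, -0.001, 0.005, 0.001, -0.0015, -1], [0, 0, 0, 0, 0, 0, -1], [0, 0, 0, 0, 0, 0, -1], [0, 0, 0, 0, 0, 0, -1], [0, 0, 0, 0, 0, 0, -1], [0, 0, 0, 0, 0, 0, -1], [0, 0, 0, 0, 0, 0, -1], [0, 0, 0, 0, 0, 0, -1]],
  ],
)

```text
time: 13.25
tool_pos: [469.9, -152.6, 160.8]
tcp_rot: [180.0, -31.8, -16.9]
ft_force: [0.2, -0.1, -2.2]
finger_gap: 53.1
grip_force: 63.4
```

```bash
python3 - <<'E'
from tgt import *
r={}
for n,(x,y,w,h) in(('scene',(272,211,17,17)),('top',(340,258,24,20))):
    hs=cv2.cvtColor(viewer.snapshot(n),cv2.COLOR_RGB2HSV);m=cv2.inRange(hs,(0,0,0),(180,125,255));b=np.zeros_like(m);b[y:y+h,x:x+w]=m[y:y+h,x:x+w]
    k,l,st,ce=cv2.connectedComponentsWithStats(b);r[n]=ce[1+np.argmax(st[1:,4])]
X,e=tri(r['scene'],r['top']);print(r,'foot meas',X.round(1),e,'in lens axes',(A@(X-L)).round(1))
go();s=status.sense();print(s['qd'].round(2),s['grip_force'],s['finger_gap'],s['time'])
E
```

```text
{'scene': array([279.06481481, 218.42592593]), 'top': array([352.88571429, 268.4       ])} foot meas [ 487.2 -158.3  216.5] [0.0, 0.0] in lens axes [-1.481e+02 -1.500e+00  1.000e-01]
now [ 469.9 -152.6  160.8] [-180.   -31.8  -16.9] target [ 470.2 -151.6  160.8] [180.  -31.8 -16.8]
d mm [ 0.3  1.  -0.1] rotvec [0.0001 0.0005 0.0017]
[ 0.09  0.03 -0.08  0.12  0.07 -0.01] 63.44289771281183 53.220651422261064 13.35
```

The foot measures 148 mm in front of the lens, 1.5 mm off centre, and still. Handing in.

```bash
python3 -c "
from bench import job
print(job.hand_in())"
```

```text
the job is handed in; nothing more can be done
None
```

The terracotta pot is out of the mould and held still, and the job is handed in. Its foot measures about 148 mm in front of the lens, 1.5 mm off centre, with the arm within 0.1° of the lens angle I measured (good to about 2°) and the same side up. The first two grips sat too high, so I opened and regripped lower. The green pot stayed in its cavity and nothing touched the camera.

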